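Index the jar carousel to the infeed chute

ROBOT

A 6-joint arm with a two-finger parallel gripper is mounted at the origin on a cart in front of the work surface, level with it; the furniture and walls round the work are solid. World frame = base frame: x ahead of the robot, y to its left, z up, the work surface at z = 0. Lengths are in m, angles in rad, forces in N, time in s.
With the tool pointing down it reaches from about 0.325 to 0.775 m from the base axis. Payload 5.5 kg.
Tool frame: the origin (TCP) lies on the centre line of the jaws, within the pads' length; the fingertips stand 14 mm ahead of it and the grasp point (between the pads) lies 5 mm behind it; z points along the fingers, y is the direction in which the jaws open and shut (so a half turn about z gives the same grasp; the last joint's range is limited). The gripper opens to 88 mm and grips with 3 to 60 N. Pads are 20 mm wide; open, the fingers measure 115 mm over their backs; the gripper's body (75 mm by 178 mm) begins 61 mm behind the grasp point.
Start: joints at [1.077, 0.091, 1.231, -0, 1.82, -0.057], TCP at [0.254, 0.544, 0.237] pointing down, gripper open.
Joint ranges: [-2.87, 2.87], [-0.86, 2.18], [0.17, 2.46], [-1.51, 4.65], [0.06, 2.69], [-2.65, 2.65]. Speed limits (rad/s): [2.57, 2.57, 3.01, 3.14, 3.14, 3.14].

INTERFACE

Orientations are given as [roll, pitch, yaw] about the fixed x, y, z axes, in that order (R = Rz(yaw) Ry(pitch) Rx(roll)).
In Python, from cell import observe, vision, job gives the robot as it stands. The module is installed in compiled form; this text tells all that it offers.
- The arm moves only by the shell command python3 -m creep 'ROWS' [FORCE]. ROWS is JSON, a list of rows, each an object of numbers: "x", "y", "z": the shift along the world's x, y, z in m; "rx", "ry", "rz": the turn, a rotation vector about the world's x, y, z in rad; "grip": the gripper command: -1 is shut, 1 is fully open, values between are in proportion. A call has 1 to 10 rows; each row is the pose to reach, as a shift and turn from the pose commanded when the call began; what a row does not reach only later rows make up. A row lasts 1/10 s, in which the tool goes at most 50 mm and 8.59 degrees, less where a joint would pass 70% of its speed; a pose out of reach is approached as far as the arm can. A call with a gripper value outside its range is refused whole. The fingers move at their own pace and stop on an object; FORCE is the grip in N (left out, the last holds). Time passes only in rows, so rows that repeat a pose let the fingers close. It gives the time, the measured TCP pose, the force and the opening at its end, in the units of the state.
- observe(): the state, without advancing time (a new reading comes with each control period).
- vision.read_camera(name): name is "side" or "top" or "wrist"; returns a dict with "pixels" (400x640x3 uint8, red, green, blue), "K" (3x3 intrinsics, pixels), "R" (3x3) and "t" (3): a world point X has camera coordinates R X + t. Camera axes: x right, y down, z forward; pixel columns grow to the right and rows downward; lengths in m; the calibration is good to about 2 mm. A picture is of the moment at which its call begins. There is no depth.
- job.close_job(): hands the job in, once; it reports no verdict.
The state is a dict: "time_s": time; "joint_pos": joint angles; "qd": joint speeds; "joint_torque": joint torques, N m; "tool_pos": TCP position; "tcp_rot": TCP orientation; "contact_force": force on the tool from outside, world axes, zero at the start; "wrist_torque": the same for the moment, N m; "finger_gap": finger opening in m.
Only numpy, scipy, OpenCV 4.12 (cv2) and the standard library are available. Lean on these libraries where they do the work, as an engineer would, in place of code of your own. Each camera call takes 0.05 s, during which the arm holds its last target.

TASK

Turn the jar carousel until its empty pocket lines up squarely with the infeed chute, ready for the waiting jar. Turn it gently by pushing a spoke of the handwheel on top with a fingertip, without gripping the wheel; do not touch any of the jars, leave the other things where they are, and let go of the wheel at the end.

Things in the scene. Friction and masses are not known exactly. Their poses are not given: they have to be found in the camera images.
- base: Fixed base: grey round foot, 230 mm across, with the grey infeed chute. Origin on the carousel's vertical axis at worktop height; x axis level along the chute's middle line, outward. Chute floor level, 108 mm wide, 45 mm up, from 140 to 295 mm from the axis; wire side rails 89 mm apart, up to 25 mm above its floor. Its place and yaw differ in each start.
- chute_mouth (a point): Inner end of the chute floor, on the chute's middle line, 140 mm from the carousel's axis, 45 mm above the worktop.
- carousel: Grey plastic disc, 270 mm across, turning either way about a vertical axis; needs 2 to 4 N at 110 mm radius, stays where left. Origin on the axis 33 mm above the worktop; disc top 45 mm up. z up, x axis toward the middle of the empty pocket. Four wire pockets, open outward, at 0, 90, 180, 270 degrees about z, centres 85 mm from the axis, wires up to 37 mm above its underside.
- empty_pocket (a point): Centre of the floor of the pocket that has no jar, 85 mm from the carousel's axis, 45 mm above the worktop.
- handwheel: Rimless steel wheel on the carousel's centre post, above the jars, turning with it. Origin on the axis 171 mm above the worktop, axes as the carousel's. Hub 44 mm across, top nut 199 mm up. Four level round spokes, 12 mm thick, at 45, 135, 225, 315 degrees about z (between the pockets), bar centre 182 mm up, black end balls 20 mm across at 137 mm radius. Jar tops are 135 mm up.
- jar_a: Brown open jar, 85 mm across, 90 mm high, standing loose on the carousel in the pocket at 90 degrees about the carousel's z. Origin at the centre of its underside; z up. Not to be touched.
- jar_b: Brown open jar, 85 mm across, 90 mm high, standing loose on the carousel in the pocket at 180 degrees about the carousel's z. Origin at the centre of its underside; z up. Not to be touched.
- jar_c: Brown open jar, 85 mm across, 90 mm high, standing loose on the carousel in the pocket at 270 degrees about the carousel's z. Origin at the centre of its underside; z up. Not to be touched.
- jar_waiting: Brown open jar, 85 mm across, 90 mm high, standing loose in the chute about 200 mm from the carousel's axis. Origin at the centre of its underside. Not to be touched.
- loose_cap: Loose brown screw cap, 85 mm across, 20 mm high, lying on the worktop to the left. Origin at the centre of its underside. A bystander.
- tape: Loose roll of tape, 92 mm across, 24 mm high, lying on the worktop to the right. Origin at the centre of its underside. A bystander.
- pen: Loose black marker pen, 135 mm long, 13 mm high, lying on the worktop to the right. Origin at the centre of its underside. A bystander.

How it is judged:
By the outcome, as a careful person would: the job done as asked, in the order asked, and still so for the second after the job is handed in, with the robot touching nothing.
It also fails if it takes over 59 s, if anything falls off the work surface, if the arm or the gripper's body presses on something with over 40 N, if the wrist force passes 120 N, or if a joint passes its speed limit or range.

## Working session

There is one attempt and no reset: what is moved stays moved. The work goes in short steps, Python scripts to look and compute and a shell command to move; the robot and the scene stay as the last step left them, time stands still between calls to the robot, and variables do not carry over. Pictures are saved under pics/ and viewed, and the job is handed in when it is done.

```bash
mkdir -p pics
python3 - <<'E'
from cell import observe, vision
import cv2,numpy as np
s=observe();print({k:np.round(v,3) for k,v in s.items()})
for n in("top","side","wrist"):
    c=vision.read_camera(n);cv2.imwrite(f"pics/{n}0.png",c["pixels"][:,:,::-1]);print(n,c["K"],c["R"],c["t"])
E
```

```text
{'time_s': np.float64(0.0), 'joint_pos': array([ 1.077,  0.092,  1.232, -0.   ,  1.82 , -0.057]), 'qd': array([-0.001,  0.001, -0.001, -0.   , -0.003, -0.   ]), 'joint_torque': array([ 0.0000e+00, -4.4644e+01, -4.0646e+01,  7.0000e-02,  2.9000e-02,
       -0.0000e+00]), 'tool_pos': array([0.254, 0.543, 0.236]), 'tcp_rot': array([-3.14 , -0.   ,  2.705]), 'contact_force': array([-0.356, -0.044,  0.232]), 'wrist_torque': array([ 0.019, -0.003, -0.01 ]), 'finger_gap': np.float64(0.088)}
top [[367.13659224   0.         316.11911911]
 [  0.         367.13659224 203.02911092]
 [  0.           0.           1.        ]] [[-0.01857117 -0.99980567 -0.00661344]
 [-0.99381655  0.01918334 -0.10936478]
 [ 0.10947039  0.00454152 -0.99397968]] [0.01460149 0.52148763 1.34532464]
side [[449.22522556   0.         319.10482776]
 [  0.         449.22522556 208.58733559]
 [  0.           0.           1.        ]] [[ 0.98064154 -0.19579013 -0.00289869]
 [-0.1046467  -0.51151025 -0.85288119]
 [ 0.16550301  0.83667406 -0.52209699]] [-0.48446141  0.1788313   1.19425757]
wrist [[276.80553114   0.         315.01456261]
 [  0.         276.80553114 197.8268045 ]
 [  0.           0.           1.        ]] [[ 0.42250876  0.90635787 -0.00132534]
 [ 0.86345799 -0.40206509  0.30460459]
 [ 0.2755479  -0.12984248 -0.95247797]] [-0.59887207 -0.03782894  0.39171462]
```

View pics/top0.png

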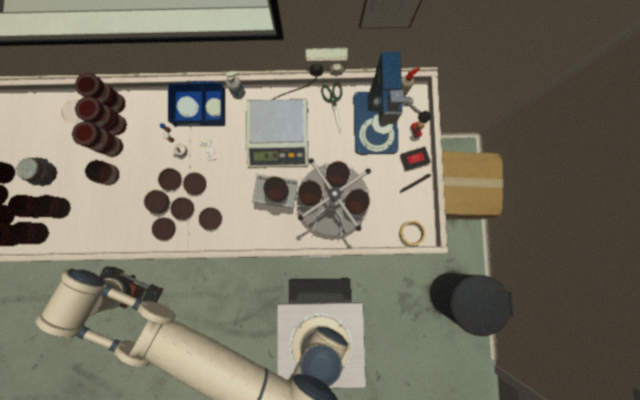

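View pics/side0.png

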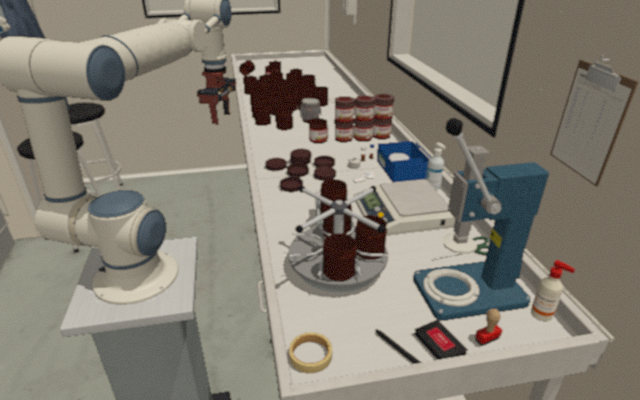

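View pics/wrist0.png

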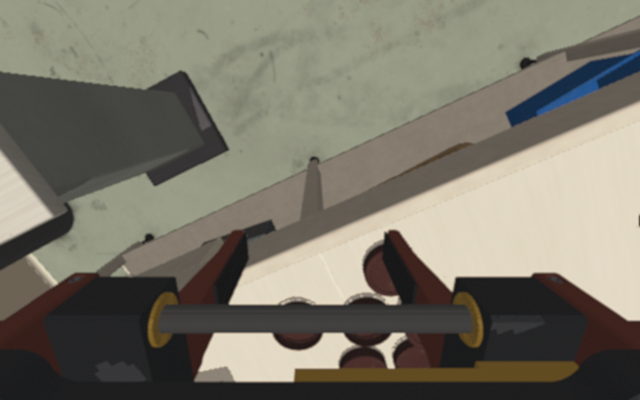

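Run:
```python
import cv2
a=cv2.imread("pics/top0.png")[140:260,235:395];cv2.imwrite("pics/top0z.png",cv2.resize(a,(800,600),interpolation=cv2.INTER_CUBIC))
a=cv2.imread("pics/side0.png")[165:300,260:440];cv2.imwrite("pics/side0z.png",cv2.resize(a,(800,600),interpolation=cv2.INTER_CUBIC))
```

```text
(no output)
```

View pics/top0z.png

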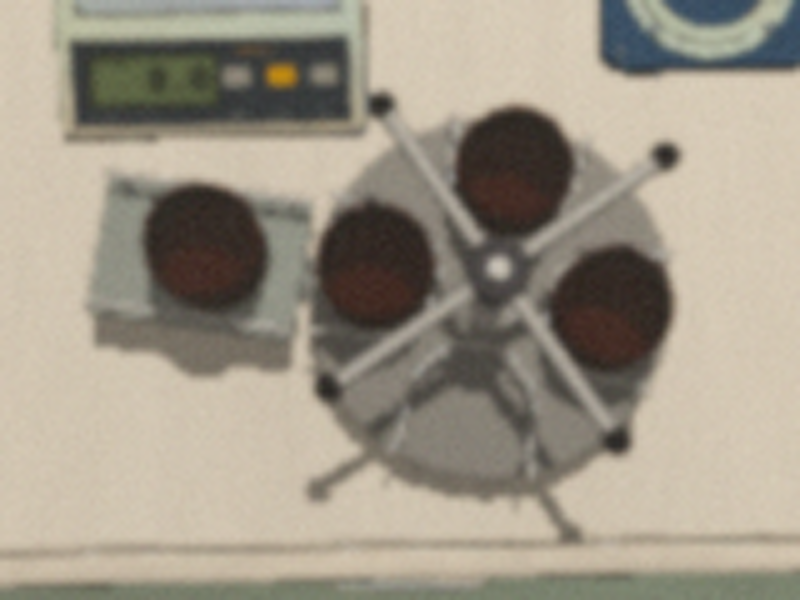

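View pics/side0z.png

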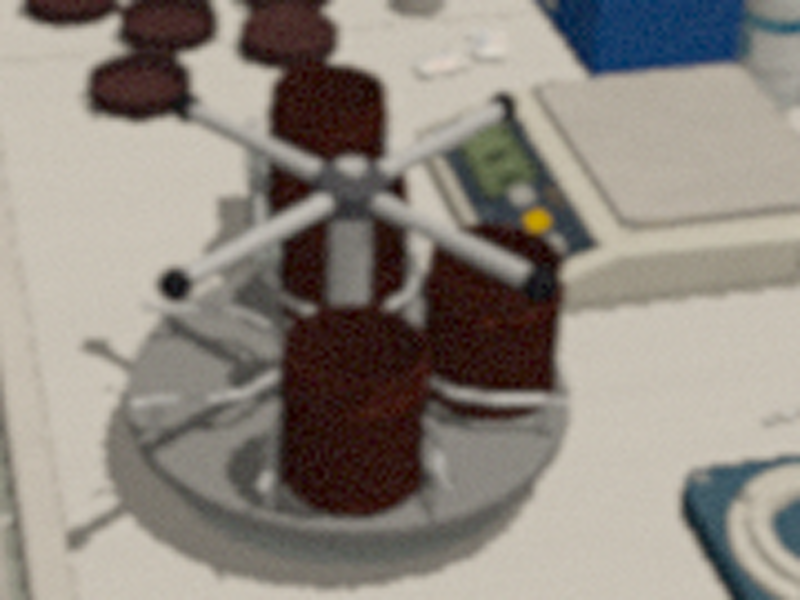

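```bash
cat > h.py <<'E'
import numpy as np,cv2
from cell import vision,observe
def ray(c,uv,z):
    uv=np.atleast_2d(uv).astype(float)
    d=np.c_[uv,np.ones(len(uv))]@np.linalg.inv(c["K"]).T@c["R"]; o=-c["R"].T@c["t"]
    return o+d*((z-o[2])/d[:,2])[:,None]
def proj(c,X):
    p=np.atleast_2d(X)@c["R"].T+c["t"];p=p@c["K"].T;return p[:,:2]/p[:,2:]
def avg(name,n=4):
    cs=[vision.read_camera(name) for _ in range(n)]
    c=cs[0];c["pixels"]=np.mean([q["pixels"] for q in cs],0).astype(np.uint8);return c
def balls(c,guess,win=7,thr=60):
    # dark neutral blob centroid near each guess (uv)
    im=c["pixels"].astype(float);out=[]
    for u,v in guess:
        u0,v0=int(round(u)),int(round(v));p=im[v0-win:v0+win+1,u0-win:u0+win+1]
        m=((p.max(2)<thr)&(p[...,0]-p[...,2]<12)).astype(np.uint8)
        n,l,st,ce=cv2.connectedComponentsWithStats(m)
        if n<2: out.append([np.nan]*3);continue
        k=1+np.argmax(st[1:,4]);w=np.clip(thr+30-p.max(2),0,None)*cv2.dilate((l==k).astype(np.uint8),np.ones((3,3)))
        yy,xx=np.mgrid[-win:win+1,-win:win+1]
        out.append([u0+(w*xx).sum()/w.sum(),v0+(w*yy).sum()/w.sum(),st[k,4]])
    return np.array(out)
E
python3 - <<'E'
from h import *
t=avg("top",3);s=avg("side",3)
np.savez("t0.npz",**t)
zt=lambda x,y:(235+x/5-.4,140+y/5-.4)
g=[zt(380,103),zt(665,155),zt(617,440),zt(328,387)]
b=balls(t,g);print(b)
X=ray(t,b[:,:2],.182);print(X)
C=X.mean(0);print("C",C,"nut",ray(t,[zt(498,268)],.199))
print(np.degrees(np.arctan2(*(X-C)[:,1::-1].T[[0,1]][::1]))) 
d=X-C;print("ang",np.degrees(np.arctan2(d[:,1],d[:,0])),np.hypot(d[:,0],d[:,1]))
zs=lambda x,y:(260+x*180/800-.4,165+y*135/600-.4)
gs=[zs(183,103),zs(503,105),zs(540,284),zs(175,284)]
b=balls(s,gs,6);print(b);Y=ray(s,b[:,:2],.182);print(Y)
# chute corners
q=[zt(x,y) for x,y in((112,175),(310,203),(293,338),(88,308))];print(ray(t,q,.045))
E
```

```text
[[310.47619048 160.56122449   4.        ]
 [367.6984127  170.71428571   3.        ]
 [357.72517321 227.66743649   8.        ]
 [300.26382979 217.17234043   7.        ]]
[[ 0.64890587  0.02034137  0.182     ]
 [ 0.61038383 -0.17083962  0.182     ]
 [ 0.42046728 -0.13154371  0.182     ]
 [ 0.45871843  0.05735702  0.182     ]]
C [ 0.53461885 -0.05617123  0.182     ] nut [[ 0.53423343 -0.05602809  0.199     ]]
[  33.80142547  -56.54601775 -146.56384913  123.76509279]
ang [  33.80142547  -56.54601775 -146.56384913  123.76509279] [0.13753437 0.13743788 0.13679032 0.13656331]
[[299.69543568 187.65726141  14.        ]
 [373.81843575 189.30167598   5.        ]
 [381.15304764 228.28214001  43.        ]
 [298.93115438 228.75730181  22.        ]]
[[ 0.45345841  0.06532025  0.182     ]
 [ 0.6492031   0.01571498  0.182     ]
 [ 0.60984156 -0.16933562  0.182     ]
 [ 0.41965736 -0.13255421  0.182     ]]
[[0.63088952 0.2233472  0.045     ]
 [0.60679626 0.07574682 0.045     ]
 [0.50600443 0.08959944 0.045     ]
 [0.53125381 0.24123661 0.045     ]]
```

Run:
```python
from h import *
t=dict(np.load("t0.npz"))
im=t["pixels"].astype(float)
# upsample crop
x0,y0=248,168
cr=im[y0:y0+55,x0:x0+55]
rb=cv2.GaussianBlur(cr[...,0]-cr[...,2],(0,0),.7)
for y in(4,12,25,40,45): print(y,np.round(rb[y,::4]))
m=((rb<9)&(cr.max(2)>75)).astype(np.uint8)
n,l,st,ce=cv2.connectedComponentsWithStats(m);print(st)
big=cv2.resize(np.hstack([m*255,np.clip(rb*6+60,0,255).astype(np.uint8),cr.mean(2).astype(np.uint8)]),None,fx=4.5,fy=4.5,interpolation=cv2.INTER_NEAREST);cv2.imwrite("pics/m0.png",big)
```

```text
4 [33. 33. 30. 31. 32. 32. 32. 32. 32. 32. 32. 32. 32. 32.]
12 [32. 32. 19. 11. 13. 11. 12. 13. 14. 18. 13. 16. 20. 31.]
25 [32. 29. 12. 12. 15. 25. 29. 29. 30. 20. 12. 12. 13. 15.]
40 [32. 31. 23. 21. 21. 20. 21. 20. 20. 18. 16. 19. 27. 10.]
45 [32. 32. 32. 32. 32. 31. 22. 21. 24. 27. 23. 26. 29. 17.]
[[   0    0   55   55 3021]
 [  17   30    1    1    1]
 [  33   34    2    2    3]]
```

View pics/m0.png

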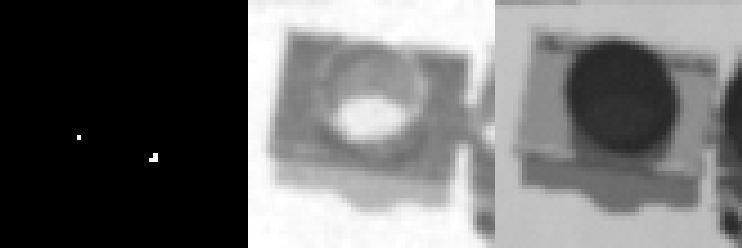

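Run:
```python
from h import *
t=dict(np.load("t0.npz"));im=t["pixels"].astype(float)
x0,y0=248,168
rb=cv2.GaussianBlur(im[...,0]-im[...,2],(0,0),.6)
def cross(col,ys,th,rising):
    a=col[ys]
    for i in range(len(ys)-1):
        if (a[i]-th)*(a[i+1]-th)<=0 and (a[i+1]>a[i])==rising:
            return ys[i]+(th-a[i])/(a[i+1]-a[i])
    return None
up=[];lo=[];le=[]
for x in list(range(x0+12,x0+16))+list(range(x0+20,x0+46)):
    v=cross(rb[:,x],np.arange(y0+2,y0+20),22,False)
    if v:up.append((x,v))
for x in range(x0+9,x0+44):
    v=cross(rb[:,x],np.arange(y0+31,y0+45),17,True)
    if v:lo.append((x,v))
for y in range(y0+11,y0+32):
    v=cross(rb[y,:],np.arange(x0,x0+16),22,False)
    if v:le.append((v,y))
C=np.array([.5346,-.0562])
L={}
for n,p in(("up",up),("lo",lo),("le",le)):
    X=ray(t,p,.045)[:,:2]
    vx,vy,px,py=cv2.fitLine(X.astype(np.float32),cv2.DIST_HUBER,0,.001,.001).ravel()
    if vy<0 and n!="le":vx,vy=-vx,-vy
    nn=np.array([-vy,vx]);r=(X-[px,py])@nn
    print(n,len(p),np.degrees(np.arctan2(vy,vx)),"dist from axis",(C-[px,py])@nn,"rms",r.std())
```

```text
up 30 80.887215 dist from axis 0.0521761973864785 rms 0.0010808602457360501
lo 35 79.81404 dist from axis -0.0607224221526203 rms 0.0005332666645810728
le 21 -9.425153 dist from axis -0.2936300994736042 rms 0.0002635236259081266
```

```bash
python3 -m creep '[{"x":0.01,"y":-0.03,"z":0.01,"rz":-0.03,"grip":-1},{"x":0.025,"y":-0.065,"z":0.02,"rz":-0.06,"grip":-1},{"x":0.04,"y":-0.1,"z":0.03,"rz":-0.09,"grip":-1},{"x":0.05,"y":-0.135,"z":0.03,"rz":-0.12,"grip":-1},{"x":0.06,"y":-0.17,"z":0.03,"rz":-0.15,"grip":-1},{"x":0.07,"y":-0.205,"z":0.03,"rz":-0.18,"grip":-1},{"x":0.08,"y":-0.24,"z":0.03,"rz":-0.21,"grip":-1},{"x":0.09,"y":-0.275,"z":0.03,"rz":-0.24,"grip":-1},{"x":0.1,"y":-0.31,"z":0.03,"rz":-0.27,"grip":-1},{"x":0.11,"y":-0.345,"z":0.03,"rz":-0.3,"grip":-1}]' 10
```

```text
$[0]: bad value
```

```bash
python3 -m creep '[{"x":0.01,"y":-0.035,"rz":-0.025},{"x":0.02,"y":-0.07,"rz":-0.05},{"x":0.03,"y":-0.105,"rz":-0.075},{"x":0.04,"y":-0.14,"rz":-0.1},{"x":0.05,"y":-0.175,"rz":-0.125},{"x":0.06,"y":-0.21,"rz":-0.15},{"x":0.07,"y":-0.245,"rz":-0.175},{"x":0.08,"y":-0.28,"rz":-0.2},{"x":0.09,"y":-0.315,"rz":-0.225},{"x":0.1035,"y":-0.353,"rz":-0.25}]'
```

```text
$[0]: bad value
```

```bash
python3 -m creep '[{"x":0.01,"y":-0.03,"z":0.01,"rx":0,"ry":0,"rz":-0.03,"grip":-1},{"x":0.025,"y":-0.065,"z":0.02,"rx":0,"ry":0,"rz":-0.06,"grip":-1},{"x":0.04,"y":-0.1,"z":0.03,"rx":0,"ry":0,"rz":-0.09,"grip":-1},{"x":0.05,"y":-0.135,"z":0.03,"rx":0,"ry":0,"rz":-0.12,"grip":-1},{"x":0.06,"y":-0.17,"z":0.03,"rx":0,"ry":0,"rz":-0.15,"grip":-1},{"x":0.07,"y":-0.205,"z":0.03,"rx":0,"ry":0,"rz":-0.18,"grip":-1},{"x":0.08,"y":-0.24,"z":0.03,"rx":0,"ry":0,"rz":-0.21,"grip":-1},{"x":0.09,"y":-0.275,"z":0.03,"rx":0,"ry":0,"rz":-0.24,"grip":-1},{"x":0.1,"y":-0.31,"z":0.03,"rx":0,"ry":0,"rz":-0.27,"grip":-1},{"x":0.11,"y":-0.345,"z":0.03,"rx":0,"ry":0,"rz":-0.3,"grip":-1}]' 10
```

```text
time_s: 1.45
tool_pos: [0.3639, 0.1973, 0.2669]
tcp_rot: [3.141, 0.0, 2.404]
contact_force: [0.0, 0.3, 0.2]
finger_gap: 0.0111
```

```bash
python3 -m creep '[{"x":0.01,"y":-0.035,"z":0,"rx":0,"ry":0,"rz":-0.025,"grip":-1},{"x":0.02,"y":-0.07,"z":0,"rx":0,"ry":0,"rz":-0.05,"grip":-1},{"x":0.03,"y":-0.105,"z":0,"rx":0,"ry":0,"rz":-0.075,"grip":-1},{"x":0.04,"y":-0.14,"z":0,"rx":0,"ry":0,"rz":-0.1,"grip":-1},{"x":0.05,"y":-0.175,"z":0,"rx":0,"ry":0,"rz":-0.125,"grip":-1},{"x":0.06,"y":-0.21,"z":0,"rx":0,"ry":0,"rz":-0.15,"grip":-1},{"x":0.07,"y":-0.245,"z":0,"rx":0,"ry":0,"rz":-0.175,"grip":-1},{"x":0.08,"y":-0.28,"z":0,"rx":0,"ry":0,"rz":-0.2,"grip":-1},{"x":0.095,"y":-0.325,"z":0,"rx":0,"ry":0,"rz":-0.225,"grip":-1},{"x":0.104,"y":-0.353,"z":0,"rx":0,"ry":0,"rz":-0.25,"grip":-1}]'
python3 - <<'E'
from h import *
for n in("top","side"):
    c=vision.read_camera(n);cv2.imwrite(f"pics/{n}1.png",c["pixels"][:,:,::-1])
print(observe()["tool_pos"])
E
```

```text
time_s: 2.45
tool_pos: [0.4681, -0.157, 0.2664]
tcp_rot: [-3.141, 0.0, 2.152]
contact_force: [0.6, 1.2, -0.7]
finger_gap: 0.0001
[ 0.46800395 -0.15728253  0.26555406]
```

View pics/side1.png

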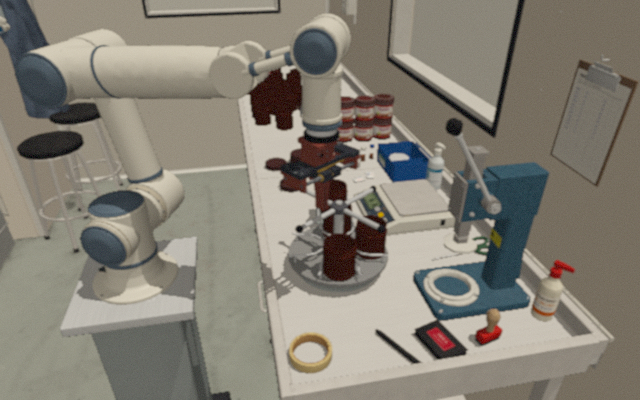

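View pics/top1.png

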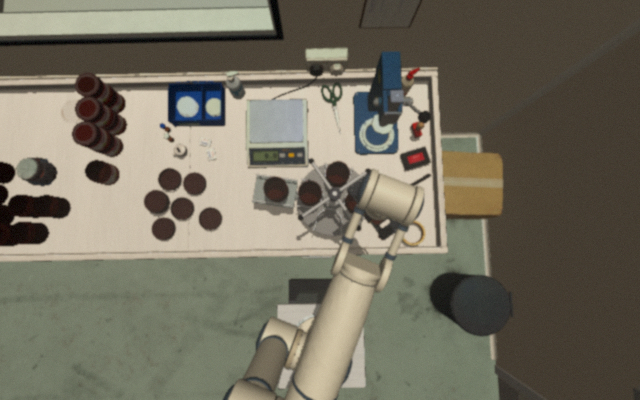

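Run:
```python
from h import *
s=vision.read_camera("side");t=vision.read_camera("top")
print(-s["R"].T@s["t"],-t["R"].T@t["t"])
for X in([.468,-.157,.252],[.534,-.056,.199]):print(proj(s,X),proj(t,X))
a=s["pixels"][120:300,240:420,::-1];cv2.imwrite("pics/side1z.png",cv2.resize(a,(600,600),interpolation=cv2.INTER_CUBIC))
print(observe()["tool_pos"],observe()["joint_pos"])
```

```text
[ 0.29614387 -1.00258305  0.77463583] [ 0.37126099 -0.00151503  1.3943543 ]
[[321.10312548 206.46662111]] [[367.79473048 211.30223375]]
[[338.78565805 201.39232617]] [[334.19315088 193.27059402]]
[ 0.46769055 -0.15444105  0.26645024] [-3.88323391e-01 -1.88292383e-01  1.44822381e+00  4.47565630e-04
  1.88249901e+00 -9.71315113e-01]
```

View pics/side1z.png

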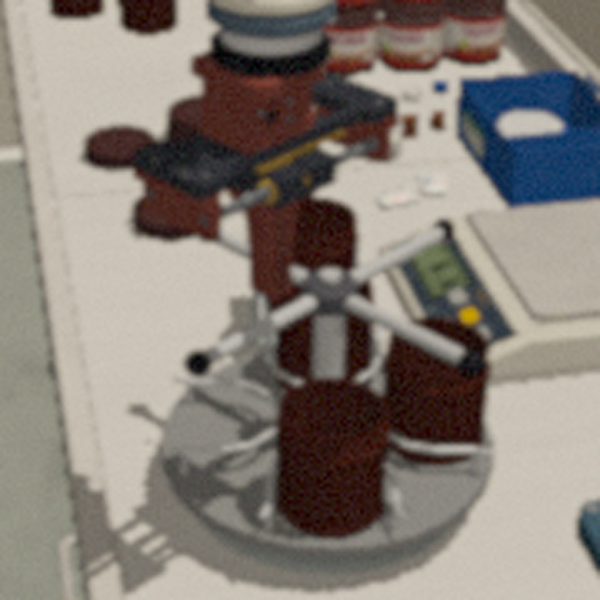

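```bash
python3 -m creep '[{"x":0,"y":0,"z":-0.015,"rx":0,"ry":0,"rz":0,"grip":-1},{"x":0,"y":0,"z":-0.03,"rx":0,"ry":0,"rz":0,"grip":-1},{"x":0,"y":0,"z":-0.045,"rx":0,"ry":0,"rz":0,"grip":-1},{"x":0,"y":0,"z":-0.06,"rx":0,"ry":0,"rz":0,"grip":-1},{"x":0,"y":0,"z":-0.075,"rx":0,"ry":0,"rz":0,"grip":-1},{"x":0,"y":0,"z":-0.086,"rx":0,"ry":0,"rz":0,"grip":-1},{"x":-0.003,"y":0.004,"z":-0.086,"rx":0,"ry":0,"rz":0,"grip":-1},{"x":-0.006,"y":0.009,"z":-0.086,"rx":0,"ry":0,"rz":0,"grip":-1},{"x":-0.01,"y":0.015,"z":-0.086,"rx":0,"ry":0,"rz":0,"grip":-1},{"x":-0.01,"y":0.015,"z":-0.086,"rx":0,"ry":0,"rz":0,"grip":-1}]'
python3 - <<'E'
from h import *
C=np.array([.5346,-.0562]);r,off=.11,.016
def P(th):
    a=np.radians(th);e=np.array([np.cos(a),np.sin(a)]);n=np.array([-e[1],e[0]]);return C+r*e+off*n
for k in range(0,89,4):
    print(k,np.round(P(-146.4-k),4),round(2.154-np.radians(k),3))
c=vision.read_camera("side");a=c["pixels"][120:300,240:420,::-1];cv2.imwrite("pics/side2z.png",cv2.resize(a,(600,600),interpolation=cv2.INTER_CUBIC))
E
```

```text
time_s: 3.65
tool_pos: [0.4578, -0.1387, 0.1818]
tcp_rot: [3.14, 0.001, 2.156]
contact_force: [0.7, -0.4, 0.4]
finger_gap: 0.0004
0 [ 0.4518 -0.1304] 2.154
4 [ 0.4469 -0.1244] 2.084
8 [ 0.4423 -0.1182] 2.014
12 [ 0.4382 -0.1116] 1.945
16 [ 0.4346 -0.1047] 1.875
20 [ 0.4314 -0.0976] 1.805
24 [ 0.4288 -0.0903] 1.735
28 [ 0.4267 -0.0829] 1.665
32 [ 0.4251 -0.0753] 1.595
36 [ 0.424  -0.0676] 1.526
40 [ 0.4235 -0.0598] 1.456
44 [ 0.4235 -0.0521] 1.386
48 [ 0.4241 -0.0443] 1.316
52 [ 0.4252 -0.0367] 1.246
56 [ 0.4268 -0.0291] 1.177
60 [ 0.429  -0.0216] 1.107
64 [ 0.4316 -0.0143] 1.037
68 [ 0.4348 -0.0073] 0.967
72 [ 4.385e-01 -4.000e-04] 0.897
76 [0.4426 0.0062] 0.828
80 [0.4472 0.0124] 0.758
84 [0.4522 0.0184] 0.688
88 [0.4576 0.0239] 0.618
```

View pics/side2z.png

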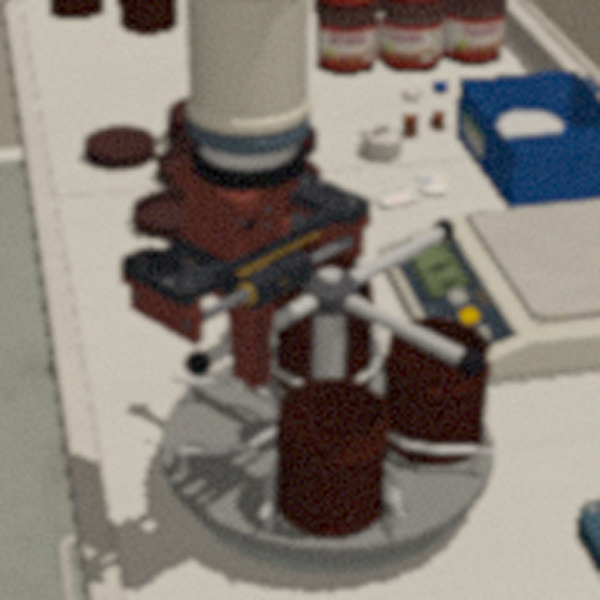

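```bash
python3 -m creep '[{"x":-0.003,"y":0.0045,"z":0,"rx":0,"ry":0,"rz":0,"grip":-1},{"x":-0.006,"y":0.009,"z":0,"rx":0,"ry":0,"rz":0,"grip":-1},{"x":-0.0083,"y":0.012,"z":0,"rx":0,"ry":0,"rz":-0.035,"grip":-1},{"x":-0.0107,"y":0.015,"z":0,"rx":0,"ry":0,"rz":-0.07,"grip":-1},{"x":-0.013,"y":0.018,"z":0,"rx":0,"ry":0,"rz":-0.105,"grip":-1},{"x":-0.0153,"y":0.0212,"z":0,"rx":0,"ry":0,"rz":-0.14,"grip":-1},{"x":-0.0174,"y":0.0245,"z":0,"rx":0,"ry":0,"rz":-0.175,"grip":-1},{"x":-0.0194,"y":0.0278,"z":0,"rx":0,"ry":0,"rz":-0.21,"grip":-1},{"x":-0.0212,"y":0.0312,"z":0,"rx":0,"ry":0,"rz":-0.244,"grip":-1},{"x":-0.023,"y":0.0347,"z":0,"rx":0,"ry":0,"rz":-0.279,"grip":-1}]'
python3 - <<'E'
from h import *
for n in("side","top"):
  c=vision.read_camera(n)
  a=c["pixels"][120:300,240:420,::-1] if n=="side" else c["pixels"][130:280,240:440,::-1];cv2.imwrite(f"pics/{n}3z.png",cv2.resize(a,(600,600) if n=="side" else (800,600),interpolation=cv2.INTER_CUBIC))
print(observe()["contact_force"])
E
```

```text
time_s: 4.7
tool_pos: [0.4346, -0.105, 0.1809]
tcp_rot: [-3.142, 0.002, 1.874]
contact_force: [0.3, -2.4, 0.5]
finger_gap: 0.0006
[-0.29609498 -0.5981525   0.06790213]
```

View pics/side3z.png

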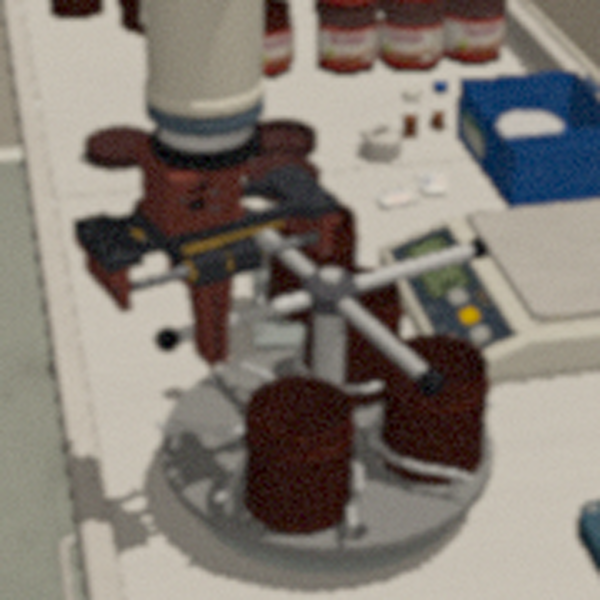

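View pics/top3z.png

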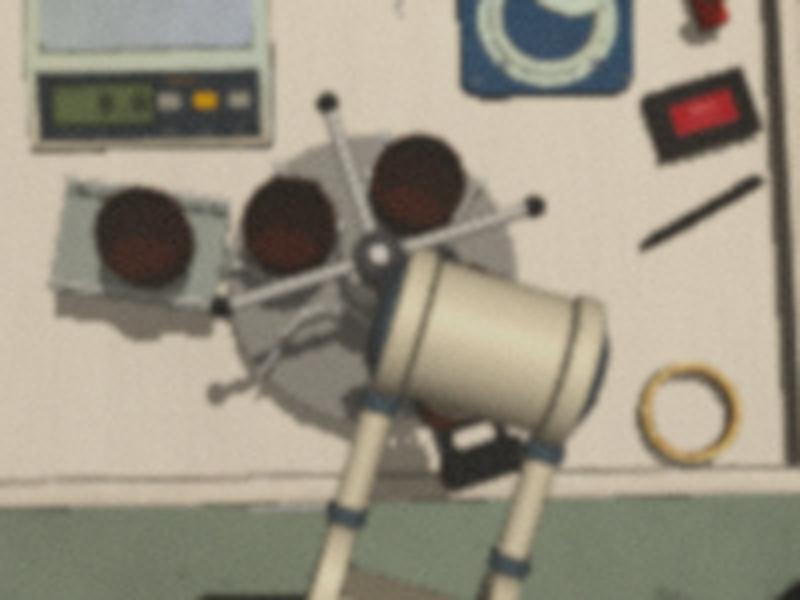

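```bash
python3 -m creep '[{"x":-0.0016,"y":0.0035,"z":0,"rx":0,"ry":0,"rz":-0.035,"grip":-1},{"x":-0.0032,"y":0.0071,"z":0,"rx":0,"ry":0,"rz":-0.07,"grip":-1},{"x":-0.0045,"y":0.0107,"z":0,"rx":0,"ry":0,"rz":-0.105,"grip":-1},{"x":-0.0058,"y":0.0144,"z":0,"rx":0,"ry":0,"rz":-0.14,"grip":-1},{"x":-0.0069,"y":0.0181,"z":0,"rx":0,"ry":0,"rz":-0.175,"grip":-1},{"x":-0.0079,"y":0.0218,"z":0,"rx":0,"ry":0,"rz":-0.209,"grip":-1},{"x":-0.0087,"y":0.0256,"z":0,"rx":0,"ry":0,"rz":-0.244,"grip":-1},{"x":-0.0095,"y":0.0294,"z":0,"rx":0,"ry":0,"rz":-0.279,"grip":-1},{"x":-0.0101,"y":0.0332,"z":0,"rx":0,"ry":0,"rz":-0.314,"grip":-1},{"x":-0.0106,"y":0.0371,"z":0,"rx":0,"ry":0,"rz":-0.349,"grip":-1}]'
python3 - <<'E'
from h import *
c=vision.read_camera("top");C=np.array([.5346,-.0562])
for th in (-146.6-36+90,-146.6-36+180,-146.6-36+270):
    for d in(0,-3,3):
        a=np.radians(th+d);g=proj(c,[[*(C+.137*np.array([np.cos(a),np.sin(a)])),.182]])
        b=balls(c,g,5)
        if np.isfinite(b).all():
            X=ray(c,b[:,:2],.182)[0,:2]-C;print(th,np.degrees(np.arctan2(X[1],X[0])),np.hypot(*X),b[0,2])
a=c["pixels"][130:280,240:440,::-1];cv2.imwrite("pics/top4z.png",cv2.resize(a,(800,600),interpolation=cv2.INTER_CUBIC))
E
```

```text
time_s: 5.8
tool_pos: [0.4241, -0.0679, 0.1808]
tcp_rot: [3.142, 0.001, 1.526]
contact_force: [-0.0, -2.1, -0.2]
finger_gap: 0.0004
-92.6 -92.82166535741524 0.1375122239628053 4.0
-92.6 -92.82166535741524 0.1375122239628053 4.0
-92.6 -92.82166535741524 0.1375122239628053 4.0
-2.5999999999999943 -2.72790827803898 0.13694359220354435 6.0
-2.5999999999999943 -2.72790827803898 0.13694359220354435 6.0
-2.5999999999999943 -2.72790827803898 0.13694359220354435 6.0
87.4 87.49862214623462 0.13744158653229951 10.0
87.4 87.49862214623462 0.13744158653229951 10.0
87.4 87.49862214623462 0.13744158653229951 10.0
```

View pics/top4z.png

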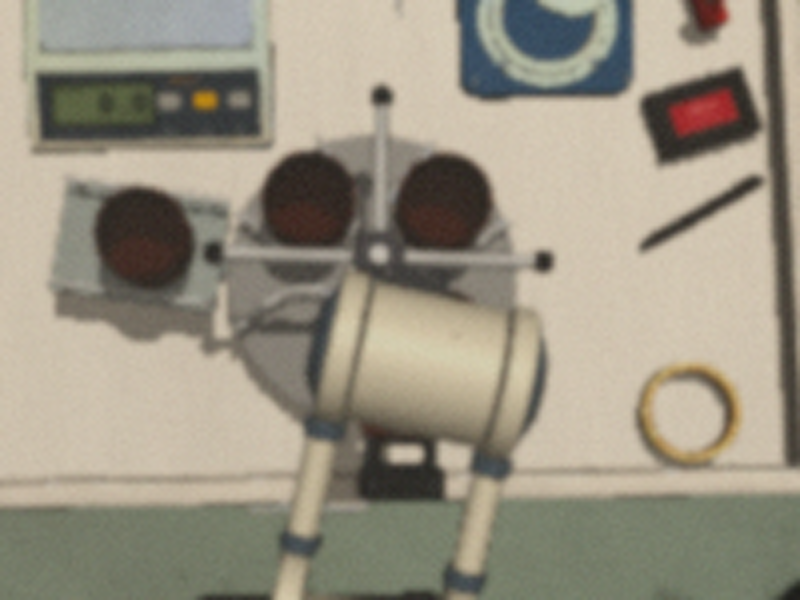

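```bash
python3 -m creep '[{"x":-0.0003,"y":0.0039,"z":0,"rx":0,"ry":0,"rz":-0.035,"grip":-1},{"x":-0.0005,"y":0.0078,"z":0,"rx":0,"ry":0,"rz":-0.07,"grip":-1},{"x":-0.0005,"y":0.0116,"z":0,"rx":0,"ry":0,"rz":-0.105,"grip":-1},{"x":-0.0005,"y":0.0155,"z":0,"rx":0,"ry":0,"rz":-0.14,"grip":-1},{"x":-0.0002,"y":0.0194,"z":0,"rx":0,"ry":0,"rz":-0.175,"grip":-1},{"x":0.0001,"y":0.0233,"z":0,"rx":0,"ry":0,"rz":-0.209,"grip":-1},{"x":0.0006,"y":0.0271,"z":0,"rx":0,"ry":0,"rz":-0.244,"grip":-1},{"x":0.0012,"y":0.0309,"z":0,"rx":0,"ry":0,"rz":-0.279,"grip":-1},{"x":0.002,"y":0.0347,"z":0,"rx":0,"ry":0,"rz":-0.314,"grip":-1},{"x":0.0028,"y":0.0385,"z":0,"rx":0,"ry":0,"rz":-0.349,"grip":-1}]'
```

```text
time_s: 6.85
tool_pos: [0.4268, -0.0292, 0.1808]
tcp_rot: [-3.141, 0.001, 1.178]
contact_force: [-1.7, -1.2, 0.9]
finger_gap: 0.0002
```

```bash
python3 -m creep '[{"x":0.0011,"y":0.0038,"z":0,"rx":0,"ry":0,"rz":-0.035,"grip":-1},{"x":0.0022,"y":0.0075,"z":0,"rx":0,"ry":0,"rz":-0.07,"grip":-1},{"x":0.0035,"y":0.0112,"z":0,"rx":0,"ry":0,"rz":-0.105,"grip":-1},{"x":0.0048,"y":0.0148,"z":0,"rx":0,"ry":0,"rz":-0.14,"grip":-1},{"x":0.0064,"y":0.0183,"z":0,"rx":0,"ry":0,"rz":-0.175,"grip":-1},{"x":0.008,"y":0.0218,"z":0,"rx":0,"ry":0,"rz":-0.209,"grip":-1},{"x":0.0098,"y":0.0253,"z":0,"rx":0,"ry":0,"rz":-0.244,"grip":-1},{"x":0.0117,"y":0.0287,"z":0,"rx":0,"ry":0,"rz":-0.279,"grip":-1},{"x":0.0138,"y":0.032,"z":0,"rx":0,"ry":0,"rz":-0.314,"grip":-1},{"x":0.0158,"y":0.0353,"z":0,"rx":0,"ry":0,"rz":-0.349,"grip":-1}]'
cat > ang.py <<'E'
from h import *
import sys
c=avg("top",3);C=np.array([.5346,-.0562]);k=float(sys.argv[1])
for q in range(4):
    th=-146.6-k+90*q
    a=np.radians(th);g=proj(c,[[*(C+.137*np.array([np.cos(a),np.sin(a)])),.182]])
    b=balls(c,g,5)
    if np.isfinite(b).all():
        X=ray(c,b[:,:2],.182)[0,:2]-C;A=np.degrees(np.arctan2(X[1],X[0]));print(q,A%90,np.hypot(*X),b[0,2])
a=c["pixels"][130:280,240:440,::-1];cv2.imwrite(sys.argv[2],cv2.resize(a,(800,600),interpolation=cv2.INTER_CUBIC))
print(observe()["time_s"])
E
python3 ang.py 76 pics/top5z.png
```

```text
time_s: 7.85
tool_pos: [0.4425, 0.0062, 0.1808]
tcp_rot: [-3.141, 0.001, 0.829]
contact_force: [-2.1, -2.0, 1.1]
finger_gap: 0.0004
1 46.86168183314382 0.1371733810421924 6.0
2 46.83165311265523 0.13752442940327606 4.0
3 46.34191081808924 0.13845879313975287 5.0
8.0
```

View pics/top5z.png

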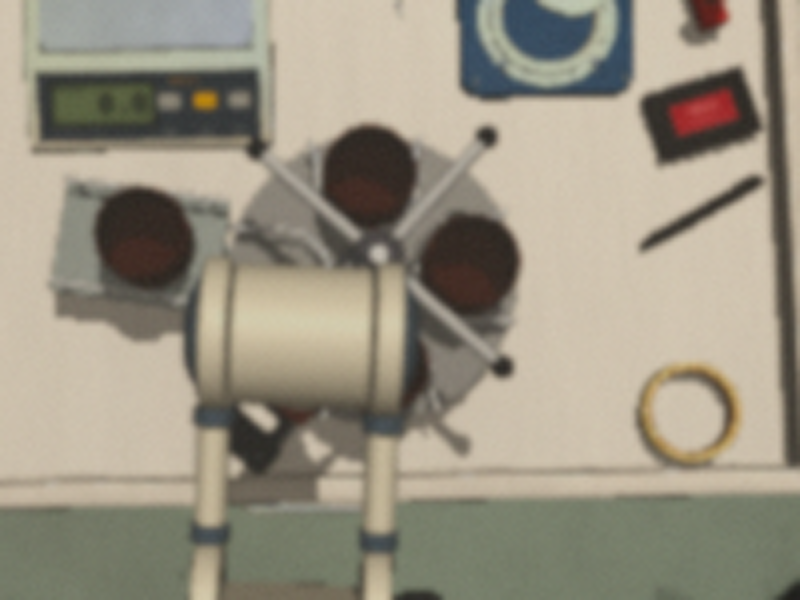

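```bash
python3 -m creep '[{"x":0.0022,"y":0.0031,"z":0,"rx":0,"ry":0,"rz":-0.035,"grip":-1},{"x":0.0046,"y":0.0062,"z":0,"rx":0,"ry":0,"rz":-0.07,"grip":-1},{"x":0.0058,"y":0.0077,"z":0,"rx":0,"ry":0,"rz":-0.0875,"grip":-1},{"x":0.007,"y":0.0092,"z":0,"rx":0,"ry":0,"rz":-0.105,"grip":-1},{"x":0.0083,"y":0.0107,"z":0,"rx":0,"ry":0,"rz":-0.122,"grip":-1},{"x":0.0096,"y":0.0122,"z":0,"rx":0,"ry":0,"rz":-0.14,"grip":-1},{"x":0.0109,"y":0.0136,"z":0,"rx":0,"ry":0,"rz":-0.157,"grip":-1},{"x":0.0109,"y":0.0136,"z":0,"rx":0,"ry":0,"rz":-0.157,"grip":-1},{"x":0.003,"y":0.0075,"z":0,"rx":0,"ry":0,"rz":-0.157,"grip":-1},{"x":-0.0087,"y":-0.002,"z":0,"rx":0,"ry":0,"rz":-0.157,"grip":-1}]'
python3 ang.py 85.5 pics/top6z.png
```

```text
time_s: 9.0
tool_pos: [0.434, 0.0042, 0.1806]
tcp_rot: [3.142, -0.0, 0.673]
contact_force: [-0.1, -1.2, -0.8]
finger_gap: 0.0006
1 37.623245603676196 0.13690156000522205 7.0
2 37.685694241917034 0.13766031557101255 3.0
3 38.25123148366224 0.13766727473076576 6.0
9.15
```

```bash
python3 -m creep '[{"x":0,"y":0,"z":0.02,"rx":0,"ry":0,"rz":0,"grip":-1},{"x":0,"y":0,"z":0.045,"rx":0,"ry":0,"rz":0,"grip":-1},{"x":0,"y":0,"z":0.07,"rx":0,"ry":0,"rz":0,"grip":-1},{"x":0,"y":-0.02,"z":0.09,"rx":0,"ry":0,"rz":0,"grip":-1},{"x":-0.005,"y":-0.06,"z":0.09,"rx":0,"ry":0,"rz":0,"grip":-1},{"x":-0.01,"y":-0.105,"z":0.09,"rx":0,"ry":0,"rz":0,"grip":-1},{"x":-0.015,"y":-0.15,"z":0.09,"rx":0,"ry":0,"rz":0,"grip":-1},{"x":-0.02,"y":-0.195,"z":0.09,"rx":0,"ry":0,"rz":0,"grip":-1},{"x":-0.025,"y":-0.24,"z":0.09,"rx":0,"ry":0,"rz":0,"grip":-1},{"x":-0.03,"y":-0.28,"z":0.09,"rx":0,"ry":0,"rz":0,"grip":-1}]'
python3 ang.py 85.5 pics/top7z.png
python3 - <<'E'
from h import *
c=avg("top",4);np.savez("t1.npz",**c)
a=c["pixels"][160:240,240:350,::-1];cv2.imwrite("pics/top8z.png",cv2.resize(a,(800,582),interpolation=cv2.INTER_CUBIC))
c=avg("side",4);np.savez("s1.npz",**c)
a=c["pixels"][165:300,260:440,::-1];cv2.imwrite("pics/side8z.png",cv2.resize(a,(800,600),interpolation=cv2.INTER_CUBIC))
E
```

```text
time_s: 10.15
tool_pos: [0.4039, -0.2779, 0.2706]
tcp_rot: [3.141, -0.0, 0.671]
contact_force: [1.2, 0.6, 0.5]
finger_gap: 0.0004
0 38.07948389954038 0.1364772611695036 10.0
1 37.64709443428936 0.1368937361613296 7.0
2 37.657504897031494 0.1376131600809001 3.0
3 38.228564221334544 0.13757790531349431 6.0
10.3
```

View pics/top7z.png

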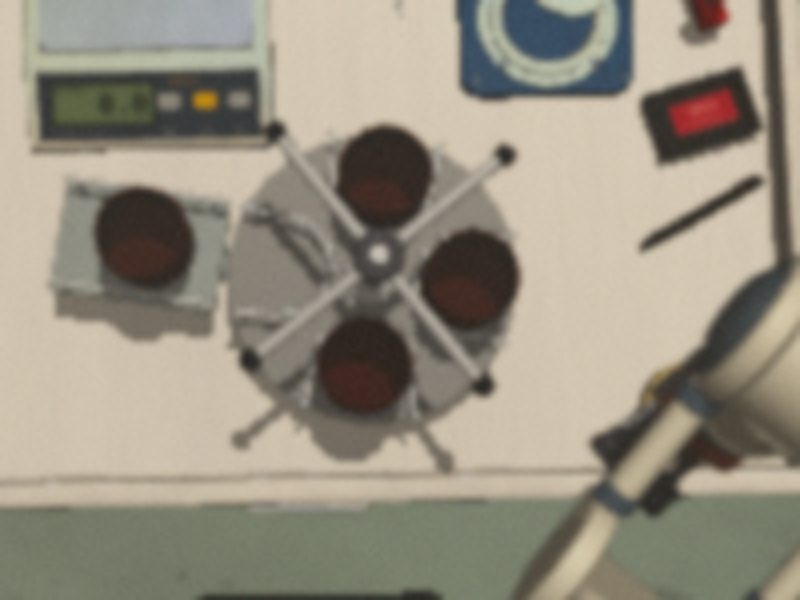

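View pics/top8z.png

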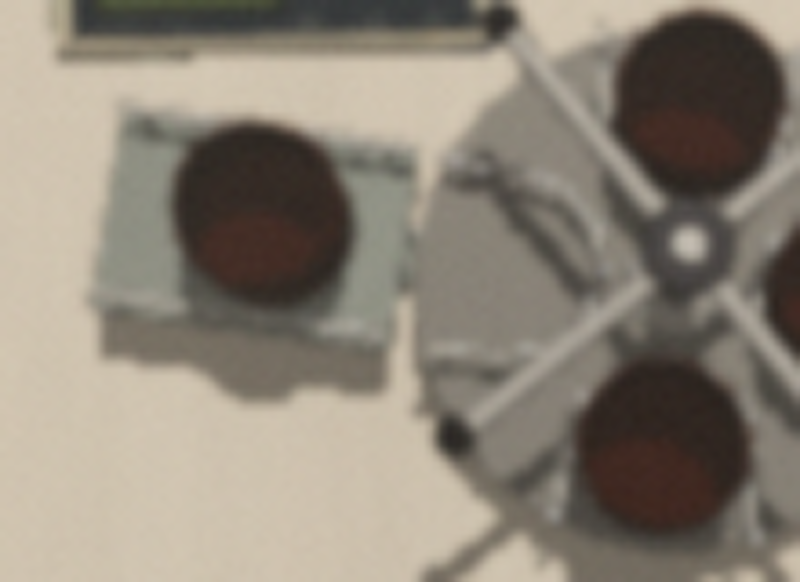

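View pics/side8z.png

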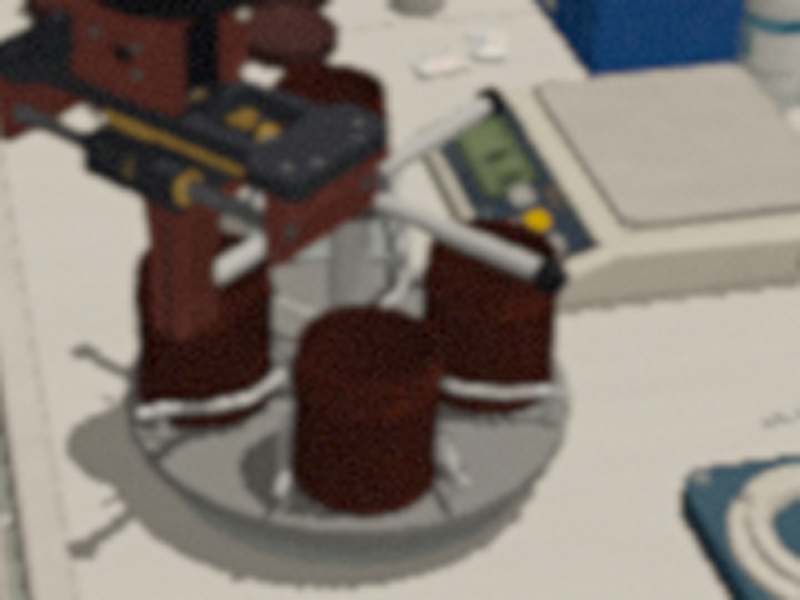

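Run:
```python
from h import *
t=dict(np.load("t1.npz"));im=t["pixels"].astype(float)
x0,y0=248,168
rb=cv2.GaussianBlur(im[...,0]-im[...,2],(0,0),.6)
def cross(a,ys,th,rising):
    for i in range(len(ys)-1):
        if (a[ys[i]]-th)*(a[ys[i+1]]-th)<=0 and (a[ys[i+1]]>a[ys[i]])==rising:
            return ys[i]+(th-a[ys[i]])/(a[ys[i+1]]-a[ys[i]])
C=np.array([.5346,-.0562])
P={"up":[],"le":[],"ri":[]}
for x in range(x0+12,x0+46):
    v=cross(rb[:,x],np.arange(y0+2,y0+20),22,False)
    if v:P["up"].append((x,v))
for y in range(y0+11,y0+32):
    v=cross(rb[y],np.arange(x0,x0+16),22,False)
    if v:P["le"].append((v,y))
for y in range(y0+17,y0+37):
    v=cross(rb[y],np.arange(x0+40,x0+54),20,True)
    if v:P["ri"].append((v,y))
for n,p in P.items():
    X=ray(t,p,.045)[:,:2]
    vx,vy,px,py=cv2.fitLine(X.astype(np.float32),cv2.DIST_HUBER,0,.001,.001).ravel()
    nn=np.array([-vy,vx]);r=(X-[px,py])@nn
    print(n,len(p),np.degrees(np.arctan2(vy,vx))%90,(C-[px,py])@nn,r.std(),np.round(r*1e3,1))
c=im.astype(np.uint8)[175:215,250:310,::-1];cv2.imwrite("pics/z1.png",cv2.resize(c,(800,533),interpolation=cv2.INTER_LANCZOS4))
```

```text
up 34 80.99607 0.05294051755236951 0.0008934288355739763 [ 0.5  0.3 -0.4 -0.7 -0.3  0.1 -0.1 -0.6 -0.8 -0.   1.8  1.6  0.9  0.2
  0.1  0.1  0.1  0.8  1.5  2.1  2.5  2.2  1.2  1.   0.4 -0.1 -0.4 -0.4
 -0.8 -0.6 -0.4  0.1  0.4 -0. ]
le 21 80.488 -0.2935621341286628 0.00026173412686289206 [ 0.1  0.   0.1  0.  -0.1 -0.   0.1 -0.1 -0.5 -0.5  0.1  0.6  0.1 -0.1
  0.3  0.5  0.4  0.  -0.1 -0.1 -0.3]
ri 11 80.74788 -0.13923426659453506 0.001384976927989804 [ 0.6 -0.1 -0.1  0.8  0.7 -0.4 -4.   0.2  1.1  1.1  0.8]
```

View pics/z1.png

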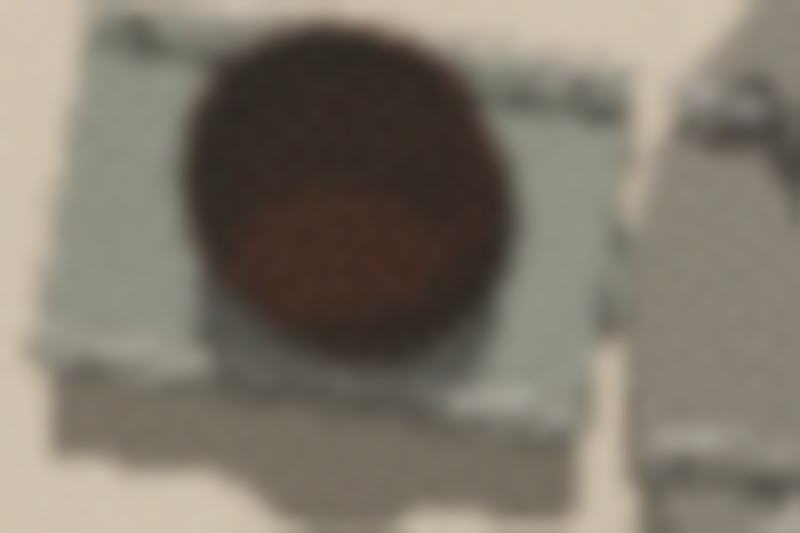

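Run:
```python
from h import *
t=dict(np.load("t1.npz"));im=t["pixels"]
c=im[175:220,290:350,::-1];cv2.imwrite("pics/z2.png",cv2.resize(c,(800,600),interpolation=cv2.INTER_LANCZOS4))
C=np.array([.5346,-.0562])
# expected pocket mouth geometry at 82.9 : show wire pairs predicted directions
for ang in(80.7,82.9):
    a=np.radians(ang);e=np.array([np.cos(a),np.sin(a)]);n=np.array([-e[1],e[0]])
    for s in(-.0445,.0445): print(ang,s,[np.round((proj(t,[*(C+r*e+s*n),.07])[0]-[290,175])*13.33) for r in(.09,.11,.13,.145)])
```

```text
80.7 -0.0445 [array([267., 100.]), array([195.,  89.]), array([122.,  79.]), array([68., 71.])]
80.7 0.0445 [array([219., 420.]), array([147., 409.]), array([ 74., 399.]), array([ 20., 391.])]
82.9 -0.0445 [array([259., 111.]), array([186., 104.]), array([114.,  96.]), array([60., 91.])]
82.9 0.0445 [array([224., 433.]), array([151., 425.]), array([ 78., 418.]), array([ 23., 412.])]
```

View pics/z2.png

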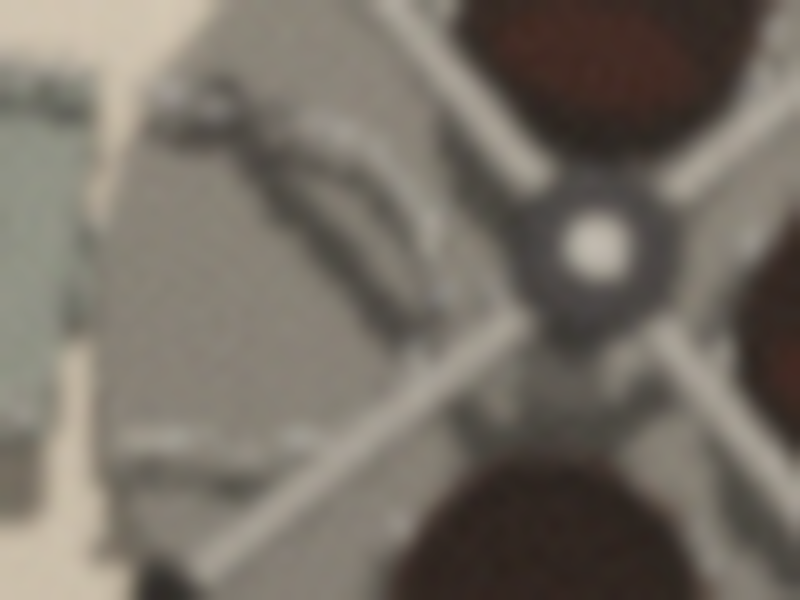

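```bash
python3 -m creep '[{"x":0.003,"y":0.03,"z":0,"rx":0,"ry":0,"rz":-0.01,"grip":-1},{"x":0.008,"y":0.07,"z":0,"rx":0,"ry":0,"rz":-0.02,"grip":-1},{"x":0.013,"y":0.115,"z":0,"rx":0,"ry":0,"rz":-0.038,"grip":-1},{"x":0.018,"y":0.16,"z":0,"rx":0,"ry":0,"rz":-0.038,"grip":-1},{"x":0.023,"y":0.205,"z":0,"rx":0,"ry":0,"rz":-0.038,"grip":-1},{"x":0.028,"y":0.25,"z":0,"rx":0,"ry":0,"rz":-0.038,"grip":-1},{"x":0.0324,"y":0.2837,"z":0,"rx":0,"ry":0,"rz":-0.038,"grip":-1},{"x":0.0324,"y":0.2837,"z":-0.02,"rx":0,"ry":0,"rz":-0.038,"grip":-1},{"x":0.0324,"y":0.2837,"z":-0.04,"rx":0,"ry":0,"rz":-0.038,"grip":-1},{"x":0.0324,"y":0.2837,"z":-0.06,"rx":0,"ry":0,"rz":-0.038,"grip":-1}]'
python3 - <<'E'
from cell import observe
s=observe();print(s["tool_pos"],s["tcp_rot"],s["contact_force"])
E
```

```text
time_s: 11.7
tool_pos: [0.4365, 0.009, 0.2102]
tcp_rot: [3.141, -0.001, 0.636]
contact_force: [0.0, -0.0, 0.5]
finger_gap: 0.0003
[0.43646916 0.00900286 0.21022816] [ 3.14099091e+00 -7.26642968e-04  6.35989798e-01] [ 0.04177423 -0.00755601  0.54979853]
```

```bash
python3 -m creep '[{"x":0,"y":0,"z":-0.015,"rx":0,"ry":0,"rz":0,"grip":-1},{"x":0,"y":0,"z":-0.03,"rx":0,"ry":0,"rz":0,"grip":-1},{"x":0.006,"y":0.0045,"z":-0.03,"rx":0,"ry":0,"rz":0,"grip":-1},{"x":0.012,"y":0.009,"z":-0.03,"rx":0,"ry":0,"rz":0,"grip":-1},{"x":0.015,"y":0.0111,"z":-0.03,"rx":0,"ry":0,"rz":0,"grip":-1},{"x":0.017,"y":0.0126,"z":-0.03,"rx":0,"ry":0,"rz":0,"grip":-1},{"x":0.0185,"y":0.0137,"z":-0.03,"rx":0,"ry":0,"rz":0,"grip":-1},{"x":0.0195,"y":0.0144,"z":-0.03,"rx":0,"ry":0,"rz":0,"grip":-1},{"x":0.0201,"y":0.0149,"z":-0.03,"rx":0,"ry":0,"rz":0,"grip":-1},{"x":0.0201,"y":0.0149,"z":-0.03,"rx":0,"ry":0,"rz":0,"grip":-1}]'
python3 ang.py 87.8 pics/top9z.png
```

```text
time_s: 12.7
tool_pos: [0.4567, 0.0228, 0.1808]
tcp_rot: [3.141, -0.0, 0.634]
contact_force: [-0.4, -1.2, 1.4]
finger_gap: 0.0005
1 35.61459896089164 0.13683980038319046 7.0
2 35.70828547477005 0.13764613497705996 3.0
3 35.86802556031193 0.1372071498655318 4.0
12.85
```

Spokes are now at 35.7° against a target of about 35.7°. I'll back off, rise and retreat, this time also clear of the side view.

```bash
python3 -m creep '[{"x":-0.008,"y":-0.006,"z":0,"rx":0,"ry":0,"rz":0,"grip":-1},{"x":-0.02,"y":-0.015,"z":0,"rx":0,"ry":0,"rz":0,"grip":-1},{"x":-0.02,"y":-0.015,"z":0.02,"rx":0,"ry":0,"rz":0,"grip":-1},{"x":-0.02,"y":-0.015,"z":0.045,"rx":0,"ry":0,"rz":0,"grip":-1},{"x":-0.02,"y":-0.015,"z":0.07,"rx":0,"ry":0,"rz":0,"grip":-1},{"x":-0.02,"y":-0.015,"z":0.09,"rx":0,"ry":0,"rz":0,"grip":-1},{"x":-0.02,"y":0.025,"z":0.09,"rx":0,"ry":0,"rz":0.05,"grip":-1},{"x":-0.025,"y":0.07,"z":0.09,"rx":0,"ry":0,"rz":0.1,"grip":-1},{"x":-0.035,"y":0.115,"z":0.09,"rx":0,"ry":0,"rz":0.15,"grip":-1},{"x":-0.045,"y":0.16,"z":0.09,"rx":0,"ry":0,"rz":0.2,"grip":-1}]'
python3 -m creep '[{"x":-0.01,"y":0.04,"z":0,"rx":0,"ry":0,"rz":0.05,"grip":-1},{"x":-0.02,"y":0.08,"z":0,"rx":0,"ry":0,"rz":0.1,"grip":-1},{"x":-0.03,"y":0.12,"z":0,"rx":0,"ry":0,"rz":0.15,"grip":-1},{"x":-0.04,"y":0.16,"z":0,"rx":0,"ry":0,"rz":0.2,"grip":-1},{"x":-0.05,"y":0.2,"z":0,"rx":0,"ry":0,"rz":0.25,"grip":-1},{"x":-0.05,"y":0.24,"z":0,"rx":0,"ry":0,"rz":0.3,"grip":-1},{"x":-0.05,"y":0.24,"z":0,"rx":0,"ry":0,"rz":0.3,"grip":-1}]'
python3 ang.py 87.8 pics/top10z.png
python3 - <<'E'
from h import *
s=avg("side",4);np.savez("s2.npz",**s)
a=s["pixels"][165:300,260:440,::-1];cv2.imwrite("pics/side10z.png",cv2.resize(a,(800,600),interpolation=cv2.INTER_CUBIC))
t=avg("top",4);np.savez("t2.npz",**t);a=t["pixels"][170:225,250:325,::-1];cv2.imwrite("pics/z10.png",cv2.resize(a,(800,587),interpolation=cv2.INTER_CUBIC))
C=np.array([.5346,-.0562]);gs=proj(s,[[*(C+.137*np.array([np.cos(x),np.sin(x)])),.182] for x in np.radians([35.7,125.7,-144.3,-54.3])])
b=balls(s,gs,6);print(b);X=ray(s,b[:,:2],.182)[:,:2];d=X-X.mean(0);print(X.mean(0),np.degrees(np.arctan2(d[:,1],d[:,0]))%90)
E
```

```text
time_s: 13.85
tool_pos: [0.4108, 0.184, 0.2706]
tcp_rot: [3.142, -0.0, 0.835]
contact_force: [0.7, -0.1, 0.8]
finger_gap: 0.0003
time_s: 14.55
tool_pos: [0.3604, 0.4258, 0.2684]
tcp_rot: [-3.139, 0.002, 1.139]
contact_force: [0.4, -0.8, -0.1]
finger_gap: 0.0004
0 36.1769646755982 0.13664266499766675 10.0
1 35.54705542919842 0.13687756606593934 7.0
2 35.7136737896504 0.13768135866568457 3.0
3 35.80642565907022 0.13713961889875168 4.0
14.7
[[372.76547231 189.11400651   9.        ]
 [298.58823529 188.06232493  17.        ]
 [299.99471535 229.9471535   44.        ]
 [381.9312187  227.80200334  36.        ]]
[ 0.53260678 -0.05619477] [32.7840316  34.53333954 36.30896877 35.5276896 ]
```

View pics/top10z.png

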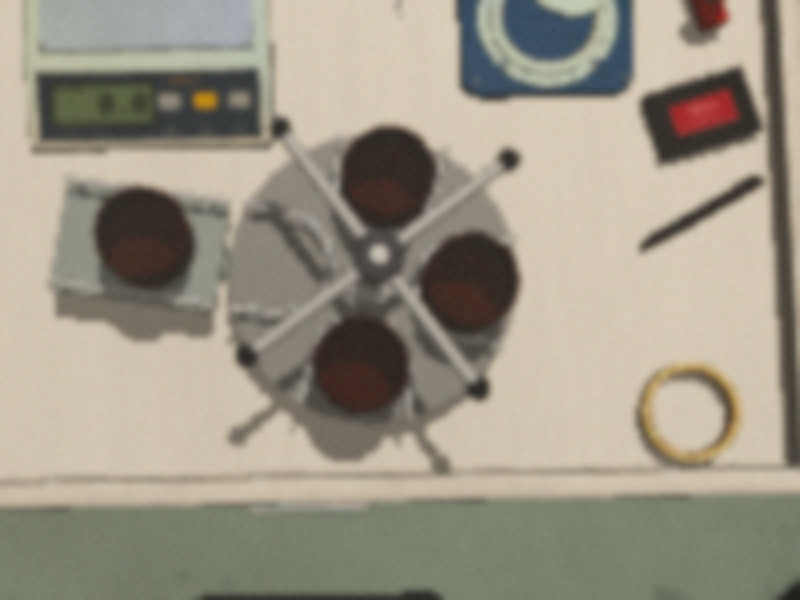

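View pics/z10.png

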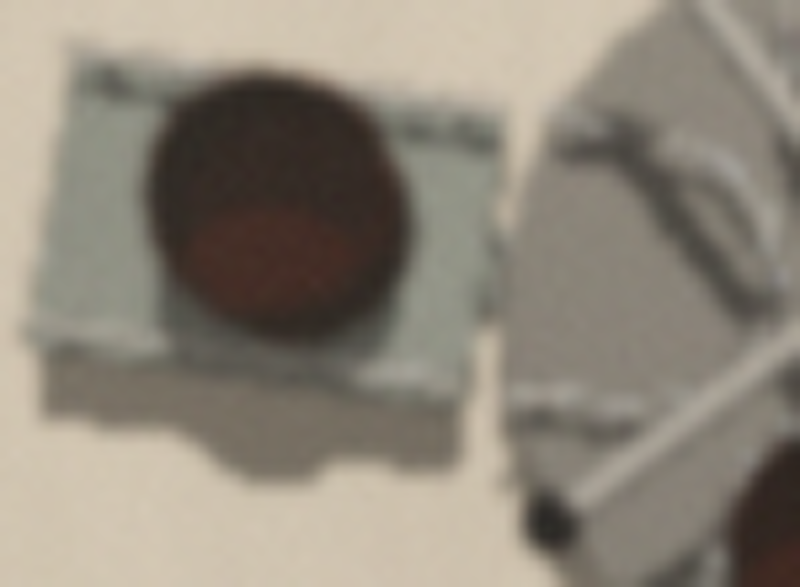

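View pics/side10z.png

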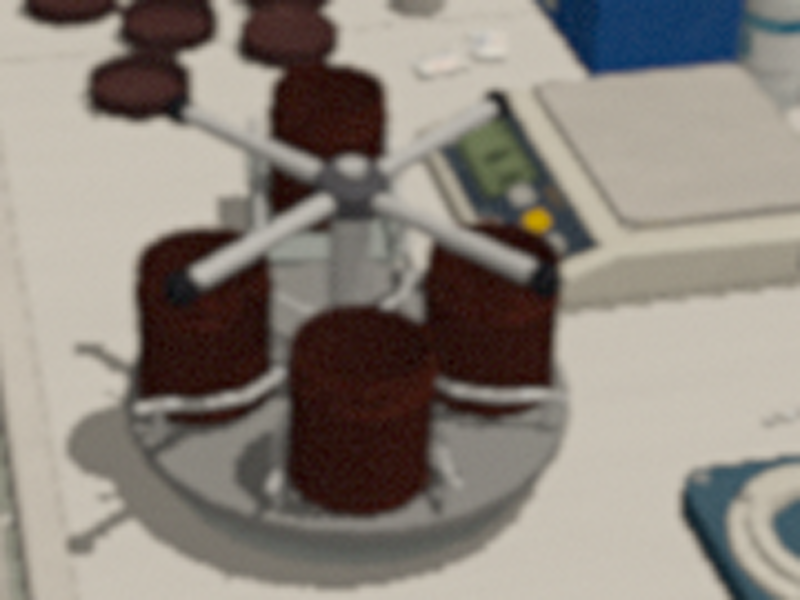

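```bash
python3 -c "
from cell import job,observe
print(observe()['contact_force']);print(job.close_job())"
```

```text
[-0.01725474  0.47477228 -0.33453116]
the job is handed in; nothing more can be done
None
```

The carousel's empty pocket now lines up with the infeed chute to within about half a degree, and the job is handed in. I turned the handwheel about 88° clockwise by pushing one spoke with the closed fingertips. I stopped about 2° short to measure, then finished with a short second push. The fingers then backed off and the arm moved clear.

**Alignment (top camera):** the spokes put the empty pocket at about 80.8°. The chute's edges read 80.5° to 81.0°, and the pocket wires continue the lines of the chute rails.

**Scene:** in the last pictures the jars stand in their pockets and the waiting jar is in the chute. The scale, tape and pen have not moved. The readings I saw while pushing were about 1 to 3 N. The clock was at about 15 s when I handed in.

**Checks that disagreed:**
- The side camera's ball angles were scattered and averaged about 1° lower, because the dark jars behind the balls confused the mask. I relied on the top view.
- A fit to the chute's lower edge gave 79.8°, biased by the shadow there, so I discarded it.

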